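# Third hand: lay the pendulum bob in the V-block and press it to the stop

### The job

The nickel pendulum bob stands upright on the bench: pick it up without letting it fall over, and lay it gently on its side in the V-block of the green pendulum fixture with its flat bored end towards the stop plate. Then be my third hand: with the bob lying down in the V, push it along until its flat end sits square against the stop, and keep pressing with a steady 10 newtons or so (a kilogram's weight, never a shove) so that I can screw the brass pendulum rod into it from the other side. Keep that push up for at least three seconds and finish while still pressing, without letting go, and leave the other things on the bench undisturbed.

Things in the scene. Friction and masses are not known exactly. Their poses are not given: they have to be found in the camera images.
- bob: Pendulum bob: bright nickel cylinder, 32 mm in diameter, 60 mm long, 0.27 to 0.41 kg, a dark line round it near the crown. One end is flat with a small bored hole; the last 10 mm of the other end is a rounded crown. Starts standing on its flat end. Origin: centre of the flat end; its z axis runs along the bob to the crown. Centre of mass 29 mm from the flat end.
- bob_crown (a point): The top of the bob's rounded crown, 60 mm from the flat end on the bob's axis.
- fixture: Pendulum fixture, fixed to the bench: green base plate 290 x 80 x 10 mm carrying, along its length, the V-block, the stop plate and two notched rests that hold the brass pendulum rod (5 mm thick, a nickel weight on it). Origin: centre of the plate's underside. Its x axis runs along the plate from the V-block to the stop (direction of the push); z is up.
- cradle: V-block of the fixture, fixed, white slippery acetal on steel, 29 mm wide: narrower than the bob, so fingers can hold the lying bob from both sides. 90 degree V along x, x = -124 to -64 mm in the fixture's frame (the stop's face is at -60); V bottom 30, top edges 44 mm above the bench; the base plate's top, 10 mm up, lies beside it and 21 mm past its open end. Origin and axes: the fixture's.
- stop: Dark steel stop plate of the fixture, rigid: 12 mm thick, 56 mm wide, top 74 mm above the bench. Origin: the point of its face, 52 mm above the bench, where the axis of a bob lying in the V meets it; the bob's origin comes to this point when home. x axis: direction of the push, level, into the plate; z up. Sliding the lying bob along the V takes about 1 N of friction.
- weight: A loose nickel sliding weight lying flat on the bench: tapered block 24 x 26 x 12 mm. To be left alone. Origin: centre of its underside.
- winding_key: A steel winding key lying on the bench, about 44 mm long along its x axis, 34 mm wide, 11 mm high. To be left alone. Origin: on its underside, in the shaft.
- case: The walnut metronome case standing on the bench, front open: a pyramid 212 mm high, foot 116 mm square, 48 mm square at the top. To be left alone. Origin: centre of its underside.
- bin_lip (a point): Middle of the front rim of the small dark enamel bin (95 x 128 x 66 mm) that tips forward on a pivot between the two cheeks of its stand (110 x 150 mm). To be left alone. Rim about 80 mm above the bench; lower the more it is tipped.
Not all that is in view belongs to the job. Of the things that look like the bob, the smallest one is meant.

How it is judged:
By the outcome, as a careful person would: the job done as asked, in the order asked, and still so for the second after the job is handed in, while the arm keeps its last pose, push and grip.
It also fails if it takes over 64 s, if anything falls off the work surface, if the arm or the gripper's body presses on something with over 40 N, if the wrist force passes 120 N, or if a joint passes its speed limit or range.

### The arm

A 6-joint arm with a two-finger parallel gripper is mounted at the origin on the work surface. World frame = base frame: x ahead of the robot, y to its left, z up, the work surface at z = 0. Lengths are in mm, angles in rad, forces in N, time in s.
With the tool pointing down it reaches from about 325 to 925 mm from the base axis. Payload 3.1 kg.
Tool frame: the origin (TCP) lies at the very end of the fingers, on their centre line; the grasp point (between the pads) lies 19 mm behind it; z points along the fingers, y is the line along which they close (so a half turn about z gives the same grasp; the last joint's range is limited). The gripper opens to 85 mm and grips with 20 to 120 N. Pads are 22 mm wide; open, the fingers measure 114 mm over their backs; the gripper's body (76 mm by 85 mm) begins 54 mm behind the grasp point. The pads swing forward as they close: fully open they stand 13 mm farther back than shut.
Start: joints at [-0.112, 0.217, 1.613, -0, 1.311, -0.112], TCP at [625.011, 0.021, 231.3] pointing down, gripper open.
Joint ranges: [-2.75, 2.75], [-0.78, 2.1], [0.31, 2.55], [-1.13, 4.27], [0.13, 2.63], [-2.58, 2.58]. Speed limits (rad/s): [2.79, 2.79, 3.14, 3.14, 3.14, 3.14].

### API

Orientations are given as a 3x3 rotation matrix whose columns are the frame's x, y, z axes.
In Python, from rig import env gives the robot as it stands.
- The arm moves only by the tool servo_tool, never from a script. Its arguments are lists of equal length, an entry for each row: "dp": the shift along the tool's x, y, z scaled (see below), a list of three; "yaw": the turn about the tool's z scaled (see below); "fingers": the closure, from -1 (fully open) to 1 (shut). In form: {"dp": [[tx, ty, tz], ...], "yaw": [yaw, ...], "fingers": [fingers, ...]}. A call has 1 to 10 rows; each row shifts and turns the commanded pose from where the row before left it, along the tool's axes as they then stand; what a row does not reach is not made up. The controller multiplies each number of a shift by 40 cm and each number of a turn by 120 degrees. A row lasts 1/12 s, in which the tool goes at most 41.7 mm and 7.16 degrees, less where a joint would pass 70% of its speed; a pose out of reach is approached as far as the arm can. A call with a number of a shift or a turn outside -1 to 1 is refused whole. A call with a gripper value outside its range is refused whole. The fingers move at their own pace and stop on an object; "newtons" is the grip in N (left out, the last holds). Time passes only in rows, so rows that do not move let the fingers close. It gives the time, the measured TCP pose, the force, the opening and the grip force at its end, in the units of the state.
- env.get_state(): the state, without advancing time (a new reading comes with each control period).
- env.get_image(name): name is "scene" or "side" or "wrist"; returns the picture (400x640x3 uint8, blue, green, red); there is no depth.
- env.get_calibration(name): a dict with "intrinsics" (3x3 intrinsics, pixels), "rvec" (rotation vector, rad) and "tvec" (3), from world to camera coordinates, as OpenCV has them. Camera axes: x right, y down, z forward; pixel columns grow to the right and rows downward; lengths in mm; the calibration is good to about 2 mm. The wrist camera is an equidistant fisheye: a pixel r from the principal point sees the ray r / f radians off the axis. A picture is of the moment at which its call begins: read the wrist's pose just before it. get_calibration takes no time and is no camera call; for the wrist camera it gives the pose at the moment of the call.
- env.close_job(): hands the job in; it is judged then, once.
Trained networks look in the newest picture that a camera, given by its name, has taken for a name from the list of things; names that differ only in an ending like _2 or _b are one class to them, and where a whole thing is asked for, a point or a joint stands for the part that bears it (a point fixed in the world has none). Each returns a list of dicts, best first, with "conf" (0 to 1); they miss things now and then, are a little off and sometimes report something else, mostly with a low value. They report only what shows in the picture. A call takes as long as a camera call. They do not tell look-alikes from the thing itself.
- env.regions_of(camera, label): "mask" (400x640 bool, what is visible of it) and "centre" ([column, row] as shares, 0 to 1, of the picture: columns of its width, rows of its height, amid what is visible of it).
- env.tip_of(camera, label): "centre" ([column, row] as shares, 0 to 1, of the picture: columns of its width, rows of its height: a listed point, or the origin of a listed thing).
The state is a dict: "t": time; "joints": joint angles; "joint_velocities": joint speeds; "tau": joint torques, N m; "position": TCP position; "tool_rot": TCP orientation; "ft_force": force on the tool from outside, world axes, zero at the start; "ft_torque": the same for the moment, N m; "grip_width": opening from 0.0 (shut) to 1.0 (fully open); "grasp_force": force on a finger pad.
Only numpy, scipy, OpenCV 4.12 (cv2) and the standard library are available. Lean on these libraries where they do the work, as an engineer would, in place of code of your own. Each camera call takes 0.05 s, during which the arm holds its last target. There are 200 camera calls.

## Working session

There is one attempt and no reset: what is moved stays moved. The work goes in short steps, Python scripts to look and compute and a tool call to move; the robot and the scene stay as the last step left them, time stands still between calls to the robot, and variables do not carry over. Pictures are saved under pics/ and viewed, at most 10 in all, crops included, and the job is handed in when it is done.

Besides the shell and the picture viewer there is one more tool, called after ">>>" as a command line: name --pt "numbers of a row" for each row, then --argument value for the rest. servo_tool: Moves the arm, as the interface text tells. Shifts and turns lie within -1 to 1; 1 stands for 40 cm of shift or 120 degrees of turn. Its arguments: {"type":"object","properties":{"dp":{"type":"array"},"yaw":{"type":"array"},"fingers":{"type":"array"},"newtons":{"type":"number"}},"required":["dp","yaw","fingers"]}

```bash
mkdir -p pics; ls
cat > h.py <<'E'
import numpy as np, cv2
from rig import env
def cal(n):
    c=env.get_calibration(n); K=np.array(c['intrinsics'],float); R=cv2.Rodrigues(np.array(c['rvec'],float))[0]; t=np.array(c['tvec'],float).ravel()
    return K,R,t
def ray(n,px,c=None):
    K,R,t=c or cal(n); x=(px[0]-K[0,2])/K[0,0]; y=(px[1]-K[1,2])/K[1,1]
    if n=='wrist':
        r=np.hypot(x,y); s=np.sin(r)/r if r>1e-9 else 1; d=np.array([x*s,y*s,np.cos(r)])
    else: d=np.array([x,y,1.])
    return -R.T@t, R.T@d
def at_z(n,px,z,c=None):
    o,d=ray(n,px,c); return o+d*(z-o[2])/d[2]
def proj(n,P,c=None):
    K,R,t=c or cal(n); p=R@np.asarray(P,float)+t
    if n=='wrist':
        r=np.hypot(p[0],p[1]); th=np.arctan2(r,p[2]); u=p[:2]/r*th
    else: u=p[:2]/p[2]
    return np.array([K[0,0]*u[0]+K[0,2],K[1,1]*u[1]+K[1,2]])
def px(c): return np.array(c)*[640,400]
E
python3 - <<'E'
from h import *
for n in ['scene','side','wrist']:
    cv2.imwrite(f'pics/{n}0.png',env.get_image(n))
    K,R,t=cal(n); print(n,K[0,0],K[0,2],K[1,2],'pos',(-R.T@t).round(),'fwd',R[2].round(2))
    for l in ['bob','bob_crown','fixture','stop','weight','winding_key','case','bin_lip']:
        print(n,l,[(px(d['centre']).round(1).tolist(),round(d['conf'],2)) for d in env.tip_of(n,l)][:4])
print(env.get_state())
E
```

```text
pics
scene 401.82707347007096 327.06089133116507 199.28325336933065 pos [1170. -432. 1092.] fwd [-0.47  0.35 -0.81]
scene bob [([259.0, 286.8], 0.82), ([248.9, 258.5], 0.81), ([275.5, 263.9], 0.64)]
scene bob_crown [([276.0, 253.4], 0.61), ([254.8, 275.4], 0.6), ([242.2, 247.6], 0.58)]
scene fixture [([344.6, 201.8], 0.55)]
scene stop []
scene weight [([243.7, 234.0], 0.38)]
scene winding_key [([390.9, 142.5], 0.49)]
scene case [([206.2, 292.3], 0.82)]
scene bin_lip [([435.7, 152.0], 0.9), ([241.0, 235.2], 0.36)]
side 501.56982378469974 328.06547968481703 197.94488858190056 pos [ -53. 1193.  862.] fwd [ 0.38 -0.78 -0.5 ]
side bob [([355.8, 184.6], 0.67), ([329.1, 187.3], 0.53)]
side bob_crown [([331.2, 170.3], 0.66), ([350.8, 163.6], 0.56), ([333.4, 156.9], 0.49), ([285.1, 306.4], 0.31)]
side fixture [([300.7, 235.2], 0.6)]
side stop [([313.8, 212.7], 0.65)]
side weight [([301.5, 235.8], 0.6), ([374.6, 192.0], 0.51), ([365.5, 168.3], 0.4)]
side winding_key [([283.4, 306.3], 0.42)]
side case [([365.7, 167.3], 0.94), ([281.4, 306.2], 0.44)]
side bin_lip [([219.9, 272.6], 0.69)]
wrist 3
[... 527 characters left out ...]
e+00, -1.12200384e-01]), 'joint_velocities': array([ 0.00020485, -0.00310161,  0.00177025, -0.00165163,  0.0010142 ,
        0.00046699]), 'tau': array([-5.38032727e-04, -3.96881711e+01, -3.04243755e+01, -1.74523830e-04,
        8.35383416e-04, -3.79817948e-06]), 'position': array([6.25004266e+02, 2.49916362e-02, 2.31300647e+02]), 'tool_rot': array([[-1.45659929e-05,  9.99999999e-01, -2.92074696e-05],
       [ 1.00000000e+00,  1.45657424e-05, -8.57707062e-06],
       [-8.57664518e-06, -2.92075945e-05, -1.00000000e+00]]), 'ft_force': array([-0.29549327,  0.15357192,  0.01366745]), 'ft_torque': array([ 0.00857686, -0.03782898, -0.02003818]), 'grasp_force': 0.0, 'grip_width': 0.995372171205641}
```

Run:
```python
import cv2,numpy as np
a=cv2.imread('pics/scene0.png')[110:330,180:460]; b=cv2.imread('pics/side0.png')[120:340,200:480]; 
cv2.imwrite('pics/c1.png',np.vstack([cv2.resize(a,(760,597))])); 
cv2.imwrite('pics/c2.png',cv2.resize(b,(760,597)))
```

```text
(no output)
```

View pics/c1.png

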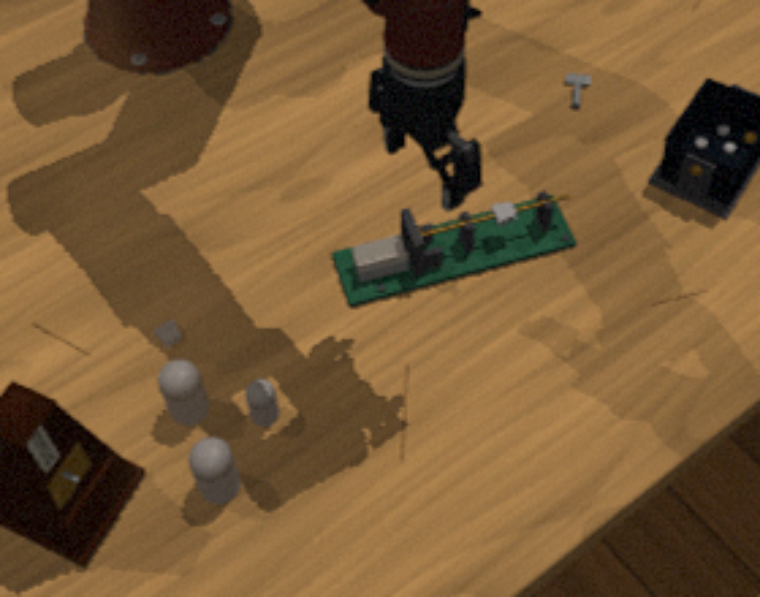

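View pics/wrist0.png

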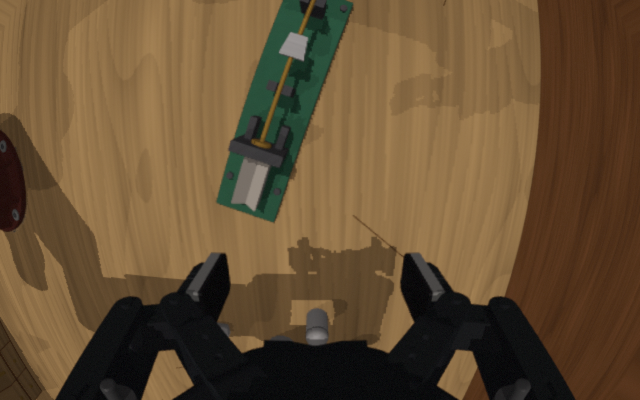

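Run:
```python
from h import *
# small bob: scene base (275.5,263.9), crown (276,253.4)
print('scene bob base',at_z('scene',[275.5,263.9],0).round(1),'crown',at_z('scene',[276,253.4],60).round(1))
print('big', at_z('scene',[259,286.8],0).round(1), at_z('scene',[248.9,258.5],0).round(1))
print('side big',at_z('side',[355.8,184.6],0).round(),at_z('side',[329.1,187.3],0).round(),'crowns',at_z('side',[331.2,170.3],60).round(),at_z('side',[350.8,163.6],80).round(),at_z('side',[333.4,156.9],80).round())
print('wrist bob',at_z('wrist',[315,316.3],30).round(1),at_z('wrist',[315,316.3],0).round(1),'weight',at_z('wrist',[221.1,329.6],6).round(), 'scene weight',at_z('scene',[243.7,234],0).round())
print('fixture',at_z('scene',[344.6,201.8],0).round(),at_z('side',[300.7,235.2],0).round(),at_z('wrist',[281.4,102.8],0).round())
print('stop wrist',at_z('wrist',[254,156.1],52).round(), 'side',at_z('side',[313.8,212.7],52).round())
# plate corners wrist (z=10): open end
print('plate corners',at_z('wrist',[218,203],10).round(1),at_z('wrist',[274,221],10).round(1))
print('V top ends', at_z('wrist',[233,203],44).round(1),at_z('wrist',[260,210],44).round(1))
```

```text
scene bob base [ 630.1 -232.8    0. ] crown [ 632.4 -224.2   60. ]
big [ 662.5 -310.9    0. ] [ 565.3 -286.8    0. ]
side big [ 561. -287.    0.] [ 640. -230.    0.] crowns [ 640. -248.   60.] [ 581. -288.   80.] [ 662. -314.   80.]
wrist bob [ 625.2 -201.2   30. ] [ 625.3 -225.4    0. ] weight [ 475. -256.    6.] scene weight [ 481. -255.    0.]
fixture [579.  75.   0.] [588.  83.   0.] [585.  80.   0.]
stop wrist [560.  24.  52.] side [571.  24.  52.]
plate corners [501.5 -41.8  10. ] [573.3 -65.6  10. ]
V top ends [531.3 -30.7  44. ] [562.6 -39.   44. ]
```

>>> servo_tool --pt "-0.1 0.003 0" --pt "-0.1 0.003 0" --pt "-0.1 0.003 0" --pt "-0.1 0.003 0" --pt "-0.1 0.003 0" --pt "0 0 0.07" --pt "0 0 0.07" --pt "0 0 0" --pt "0 0 0" --pt "0 0 0" --yaw '[0,0,0,0,0,0.053,0.053,0.053,0,0]' --fingers '[-1,-1,-1,-1,-1,-1,-1,-1,-1,-1]'

```text
t: 2.18
position: [631.1, -200.2, 175.2]
tool_rot: [[0.324, 0.946, 0.0], [0.946, -0.324, -0.0], [-0.0, 0.0, -1.0]]
ft_force: [0.6, 0.4, 0.7]
grip_width: 0.997
grasp_force: 0.0
```

Run:
```python
from h import *
s=env.get_state(); print(s['t'],s['position'].round(1),s['tool_rot'].round(3).tolist())
c=cal('wrist'); im=env.get_image('wrist')
for l in ['bob','bob_crown']:
    for d in env.tip_of('wrist',l): print(l,px(d['centre']).round(1),round(d['conf'],2),at_z('wrist',px(d['centre']),60 if 'c' in l else 0,c).round(1))
for P in [(631,-229,0),(631,-229,60)]: cv2.circle(im,tuple(int(v) for v in proj('wrist',P,c)),3,(0,0,255),1)
for i,d in enumerate(env.regions_of('wrist','bob')):
    m=d['mask']; ys,xs=np.where(m); print('mask',d['conf'],xs.min(),xs.max(),ys.min(),ys.max()); np.save(f'm{i}.npy',m)
    im[cv2.Canny(m.astype(np.uint8)*255,50,100)>0]=(0,255,0)
cv2.imwrite('pics/w1.png',im)
```

```text
2.1833 [ 631.1 -200.2  175.2] [[0.324, 0.946, 0.0], [0.946, -0.324, -0.0], [-0.0, 0.0, -1.0]]
bob [289.1 263.3] 0.62 [ 570.  -285.7    0. ]
bob [315.7 199.1] 0.56 [ 624.8 -221.5    0. ]
bob [376.  254.6] 0.56 [ 669.4 -308.4    0. ]
bob_crown [391.9 295.6] 0.8 [ 671. -327.   60.]
bob_crown [316.6 223.6] 0.58 [ 624.  -225.7   60. ]
mask 0.89 261 308 248 317
mask 0.86 303 337 187 233
mask 0.67 357 402 238 306
```

View pics/w1.png

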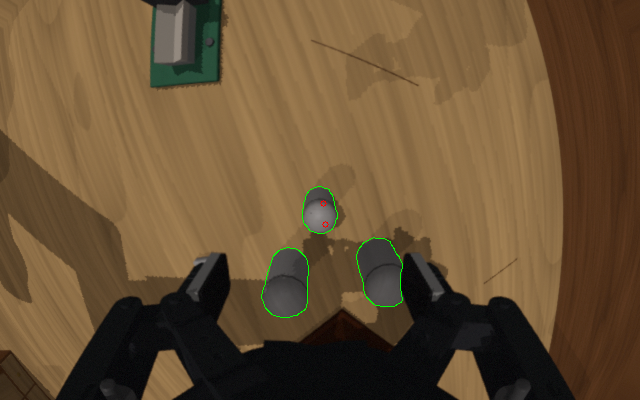

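```bash
cat >> h.py <<'E'
def bobpts(o,ax,r=16,L=60):
    ax=np.array(ax)/np.linalg.norm(ax); u=np.cross(ax,[.3,.9,.1]); u/=np.linalg.norm(u); v=np.cross(ax,u)
    P=[]
    for h,rr in [(0,r),(L-10,r),(L-6,r*.93),(L-3,r*.75),(L,r*.25)]:
        for a in np.linspace(0,2*np.pi,40,endpoint=False): P.append(np.array(o)+ax*h+rr*(np.cos(a)*u+np.sin(a)*v))
    return P
def sil(n,P,c):
    q=np.array([proj(n,p,c) for p in P]); m=np.zeros((1600,2560),np.uint8)
    cv2.fillConvexPoly(m,cv2.convexHull((q*4).round().astype(np.int32)),255); return cv2.resize(m,(640,400),interpolation=cv2.INTER_AREA)/255.
E
python3 - <<'E'
from h import *
from scipy.optimize import minimize
c=cal('wrist'); m=np.load('m1.npy').astype(float)
f=lambda p: np.abs(sil('wrist',bobpts([p[0],p[1],0],[0,0,1]),c)-m).sum()
r=minimize(f,[626,-226],method='Nelder-Mead',options=dict(initial_simplex=[[626,-226],[632,-226],[626,-220]],xatol=.1)); print(r.x,r.fun,m.sum())
for k in (0,2):
    mk=np.load(f'm{k}.npy').astype(float); g=lambda p: np.abs(sil('wrist',bobpts([p[0],p[1],0],[0,0,1],p[2],p[3]),c)-mk).sum()
    q=minimize(g,[[570,-286],0,[669,-308]][k]+[20,80],method='Nelder-Mead',options=dict(maxfev=150)); print(k,q.x.round(1),q.fun)
print('case',at_z('scene',[206.2,292.3],0).round())
T=env.get_state(); d=np.array([r.x[0],r.x[1],0])-T['position']; print('tool shift to bob',(T['tool_rot'].T@d).round(1))
E
```

```text
[ 628.90951504 -225.56010465] 51.549019607843135 1282.0
0 [ 570.5 -289.3   22.3   78.7] 69.25098039215686
2 [ 669.1 -309.3   21.2   82. ] 273.6039215686274
case [ 584. -441.    0.]
tool shift to bob [-25.1   4.7 177.2]
```

>>> servo_tool --pt "-0.063 0.012 0" --pt "0 0 0.08" --pt "0 0 0.08" --pt "0 0 0.08" --pt "0 0 0.08" --pt "0 0 0.05" --pt "0 0 0.04" --pt "0 0 0" --pt "0 0 0" --pt "0 0 0" --yaw '[0,0,0,0,0,0,0,0,0,0]' --fingers '[-1,-1,-1,-1,-1,-1,-1,-0.5,-0.2,0]' --newtons 30

```text
t: 3.22
position: [629.2, -226.1, 13.5]
tool_rot: [[0.326, 0.945, 0.004], [0.945, -0.326, -0.002], [-0.0, 0.004, -1.0]]
ft_force: [0.8, 0.9, 1.1]
grip_width: 0.608
grasp_force: 0.0
```

Run:
```python
from h import *
s=env.get_state(); print(s['t'],s['position'].round(1),s['grip_width'])
cv2.imwrite('pics/w2.png',env.get_image('wrist'))
```

```text
3.2167 [ 629.2 -226.1   13.5] 0.6080414721044196
```

View pics/w2.png

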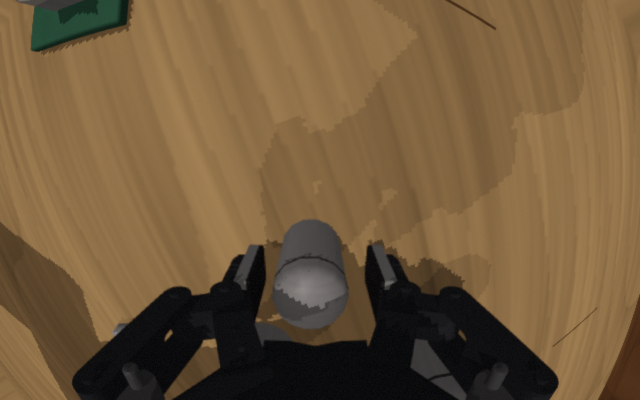

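>>> servo_tool --pt "0 0 0" --pt "0 0 0" --pt "0 0 0" --pt "0 0 0" --pt "0 0 0" --pt "0 0 0" --yaw '[0,0,0,0,0,0]' --fingers '[0.1,0.2,0.4,1,1,1]' --newtons 30

```text
t: 3.77
position: [628.0, -225.7, 13.2]
tool_rot: [[0.327, 0.945, 0.001], [0.945, -0.327, -0.001], [-0.0, 0.001, -1.0]]
ft_force: [-2.1, 1.2, 5.7]
grip_width: 0.364
grasp_force: 29.8
```

>>> servo_tool --pt "0 0 -0.02" --pt "0 0 -0.06" --pt "0 0 -0.1" --pt "0 0 -0.1" --pt "0.052 -0.071 0" --pt "0.052 -0.071 0" --pt "0.052 -0.071 0" --pt "0.052 -0.071 0" --pt "0.052 -0.071 0" --pt "0 0 0" --yaw '[0,0,0,0,0,0,0,0,0,0]' --fingers '[1,1,1,1,1,1,1,1,1,1]' --newtons 50

```text
t: 4.6
position: [520.2, -74.9, 120.4]
tool_rot: [[0.324, 0.946, -0.01], [0.946, -0.324, 0.006], [0.002, -0.011, -1.0]]
ft_force: [-0.8, 0.9, -5.7]
grip_width: 0.358
grasp_force: 50.6
```

>>> servo_tool --pt "0 0 0" --pt "0 0 0" --pt "0 0 0" --yaw '[0,0,0]' --fingers '[1,1,1]'

```text
t: 4.85
position: [528.1, -81.5, 123.8]
tool_rot: [[0.327, 0.945, 0.002], [0.945, -0.327, -0.001], [-0.0, 0.002, -1.0]]
ft_force: [0.5, 0.1, -3.6]
grip_width: 0.362
grasp_force: 50.6
```

Run:
```python
from h import *
s=env.get_state(); print(s['t'],s['position'].round(1),s['ft_force'].round(2))
im=env.get_image('wrist')
np.savez('wc.npz',*cal('wrist'))
for l in ['fixture','stop','bob','bob_crown']:
    for d in env.tip_of('wrist',l): print(l,px(d['centre']).round(1),round(d['conf'],2),at_z('wrist',px(d['centre']),{'stop':52}.get(l,0)).round(1))
for l in ['fixture','cradle']:
  for i,d in enumerate(env.regions_of('wrist',l)): print(l,d['conf'],px(d['centre']),d['mask'].sum()); np.save(f'{l}{i}.npy',d['mask'])
cv2.imwrite('pics/w3.png',im)
```

```text
4.85 [528.1 -81.5 123.8] [ 0.49  0.08 -3.59]
stop [310.5  57.2] 0.57 [561.4  23.3  52. ]
bob [313.4 243.3] 0.94 [ 510.2 -128.4    0. ]
bob [484.1 323.5] 0.88 [ 672.7 -311.1    0. ]
bob [405.5 336.4] 0.7 [ 571.  -281.4    0. ]
bob_crown [313.4 313.1] 0.78 [ 482.4 -207.2    0. ]
bob_crown [321.7 347.3] 0.52 [ 474.2 -259.9    0. ]
fixture 0.88 [309.696  81.6  ] 15949
cradle 0.67 [312.128 104.2  ] 3292
```

View pics/w3.png

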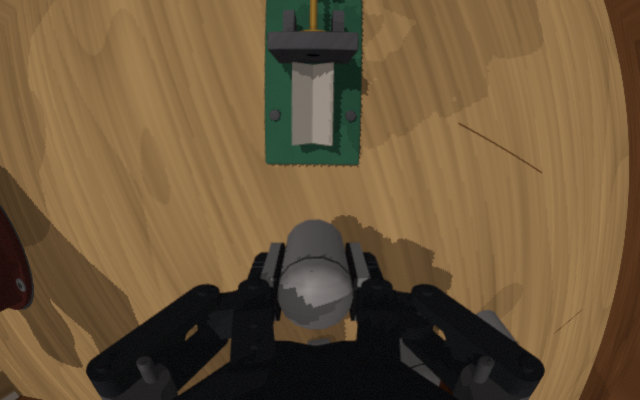

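Run:
```python
from h import *
im=cv2.imread('pics/w3.png')[20:180,250:380]
cv2.imwrite('pics/z3.png',cv2.resize(im,None,fx=3.7,fy=3.7,interpolation=cv2.INTER_CUBIC))
m=np.load('cradle0.npy'); 
for r in range(60,155,8):
    x=np.where(m[r])[0]; print(r,x.min() if len(x) else '',x.max() if len(x) else '')
ys=np.where(m)[0]; print(ys.min(),ys.max())
c=cal('wrist')
from scipy.optimize import minimize
def P(p,x,y,z):
    a=p[2]; return [p[0]+x*np.cos(a)-y*np.sin(a),p[1]+x*np.sin(a)+y*np.cos(a),z]
def pred(p):
    b=[P(p,x,y,z) for x in(-124,-64) for y in(-14.5,14.5) for z in(10,44)]
    V=sil('wrist',b,c); 
    return V
obs=m.astype(float)
corn=[((-145,40,10),(265.5,164.5)),((-145,-40,10),(359.5,164.5))]
def f(p):
    return np.abs(pred(p)-obs).sum()+ 8*sum(np.linalg.norm(proj('wrist',P(p,*w),c)-q) for w,q in corn)
p0=[583,79,np.arctan2(.946,.325)]
r=minimize(f,p0,method='Nelder-Mead',options=dict(initial_simplex=[p0,[588,79,p0[2]],[583,85,p0[2]],[583,79,p0[2]+.05]],maxfev=300)); p=r.x; print(p,np.degrees(p[2]),r.fun,obs.sum())
for w,q in corn+[((-124,14.5,44),0),((-124,-14.5,44),0),((-124,0,30),0),((-60,28,74),0),((-60,-28,74),0),((-64,14.5,44),0),((-64,-14.5,44),0)]: print(w,proj('wrist',P(p,*w),c).round(1),q)
```

```text
60  
68 292 333
76 292 332
84 292 332
92 292 332
100 292 332
108 291 332
116 291 332
124 292 331
132 292 331
140 292 331
148  
61 144
[582.57057408  81.86049494   1.23140194] 70.55413402780421 188.92107641060292 3292.0
(-145, 40, 10) [265.  164.8] (265.5, 164.5)
(-145, -40, 10) [359.8 165.3] (359.5, 164.5)
(-124, 14.5, 44) [292.  145.1] 0
(-124, -14.5, 44) [332.4 145.2] 0
(-124, 0, 30) [312.3 142.8] 0
(-60, 28, 74) [266.3  49.4] 0
(-60, -28, 74) [358.4  49.7] 0
(-64, 14.5, 44) [291.8  61.7] 0
(-64, -14.5, 44) [333.3  61.9] 0
```

View pics/z3.png

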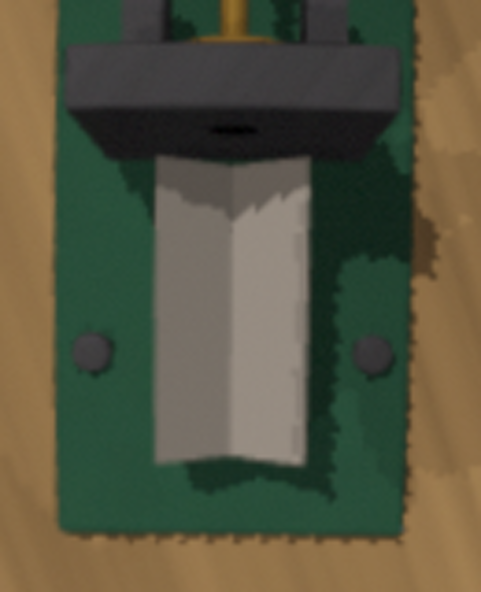

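```bash
cat >> h.py <<'E'
FX=np.array([582.57,81.86]); FA=1.2314
def fix(p):
    d=np.asarray(p)[:2]-FX; return np.array([d[0]*np.cos(FA)+d[1]*np.sin(FA),-d[0]*np.sin(FA)+d[1]*np.cos(FA)])
E
python3 - <<'E'
from h import *
from scipy.optimize import minimize
s=env.get_state(); print(s['t'],s['position'].round(2),'fixture frame',fix(s['position']).round(2))
env.get_image('wrist'); c=cal('wrist')
m=env.regions_of('wrist','bob'); d=min(m,key=lambda d:abs(px(d['centre'])-[314,270]).sum()); M=d['mask'].astype(float); ys,xs=np.where(d['mask']); print(d['conf'],xs.min(),xs.max(),ys.min(),ys.max())
for z in (s['position'][2]-13.2,):
    o=[*s['position'][:2],z]; S=sil('wrist',bobpts(o,[0,0,1]),c); ys,xs=np.where(S>.5); print('pred',xs.min(),xs.max(),ys.min(),ys.max())
for r in range(225,330,12): x=np.where(M[r]>.5)[0]; y=np.where(S[r]>.5)[0]; print(r,x.min() if len(x) else 0,x.max() if len(x) else 0,y.min() if len(y) else 0,y.max()if len(y) else 0)
f=lambda p: np.abs(sil('wrist',bobpts([p[0],p[1],p[2]],[0,0,1]),c)-M).sum()
q=minimize(f,o,method='Nelder-Mead',options=dict(maxfev=120)); print(q.x.round(1),q.fun,'bob in fixture',fix(q.x).round(2))
E
```

```text
5.2 [527.35 -81.11 123.24] fixture frame [-172.05   -2.19]
0.61 278 352 220 328
pred 277 353 221 332
225 298 333 298 331
237 287 340 288 341
249 285 342 285 344
261 283 346 283 346
273 281 348 281 349
285 279 350 279 351
297 278 352 277 353
309 282 348 279 351
321 294 339 286 344
[526.8 -82.2 105.6] 159.89803921568628 bob in fixture [-173.27   -2.07]
```

>>> servo_tool --pt "0.046 -0.005 0" --pt "0.046 0 0" --pt "0 0 0.05" --pt "0 0 0.06" --pt "0 0 0.04" --pt "0 0 0" --pt "0 0 0" --pt "0 0 0" --yaw '[0.003,0,0,0,0,0,0,0]' --fingers '[1,1,1,1,1,1,1,1]' --newtons 20

```text
t: 5.97
position: [538.3, -45.5, 64.3]
tool_rot: [[0.333, 0.943, 0.002], [0.943, -0.333, -0.0], [0.0, 0.002, -1.0]]
ft_force: [-0.3, -0.2, -3.9]
grip_width: 0.362
grasp_force: 50.5
```

Run:
```python
from h import *
s=env.get_state(); print(s['t'],s['position'].round(2),'fixture frame',fix(s['position']).round(2),s['ft_force'].round(2),s['grip_width'],s['tool_rot'].round(4).tolist())
```

```text
5.9667 [538.32 -45.51  64.29] fixture frame [-134.83   -0.68] [-0.29 -0.2  -3.94] 0.36235383846065267 [[0.333, 0.9429, 0.0017], [0.9429, -0.333, -0.0003], [0.0003, 0.0018, -1.0]]
```

>>> servo_tool --pt "-0.003 -0.0018 0.01" --pt "0 0 0.01" --pt "0 0 0" --pt "0 0 0" --pt "0 0 0" --yaw '[0,0,0,0,0]' --fingers '[0.9,0.9,0.9,1,1]' --newtons 20

```text
t: 6.38
position: [536.4, -46.2, 55.6]
tool_rot: [[0.333, 0.943, 0.0], [0.943, -0.333, -0.0], [0.0, 0.0, -1.0]]
ft_force: [-1.1, -0.0, -3.5]
grip_width: 0.357
grasp_force: 50.6
```

>>> servo_tool --pt "0 0 0" --pt "0 0 0" --pt "0 0 0" --pt "0 0 0" --yaw '[0,0,0,0]' --fingers '[0.32,0.32,0.32,0.32]' --newtons 20

```text
t: 6.72
position: [536.4, -46.2, 55.4]
tool_rot: [[0.333, 0.943, 0.0], [0.943, -0.333, -0.0], [0.0, 0.0, -1.0]]
ft_force: [0.6, -0.0, -3.5]
grip_width: 0.356
grasp_force: 50.6
```

Run:
```python
from h import *
s=env.get_state(); print(s['t'],s['position'].round(2),'fixture frame',fix(s['position']).round(2),s['ft_force'].round(2),s['grip_width'],s['grasp_force'])
```

```text
6.7167 [536.37 -46.18  55.4 ] fixture frame [-136.11    0.94] [ 0.63 -0.05 -3.53] 0.3556815883586701 50.58470907853916
```

>>> servo_tool --pt "0 0.0022 0.003" --pt "0 0 0.003" --pt "0 0 0" --pt "0 0 0" --yaw '[0,0,0,0]' --fingers '[0.4,0.4,0.4,0.4]' --newtons 20

```text
t: 7.05
position: [537.4, -46.7, 53.0]
tool_rot: [[0.333, 0.943, 0.001], [0.943, -0.333, -0.0], [-0.0, 0.001, -1.0]]
ft_force: [0.9, -1.0, -3.1]
grip_width: 0.358
grasp_force: 50.7
```

>>> servo_tool --pt "-0.005 0 0.002" --pt "-0.005 0 0.002" --pt "-0.004 0 0.0025" --pt "0 0 0" --pt "0 0 0" --yaw '[0,0,0,0,0]' --fingers '[0.4,0.4,0.4,0.4,0.4]'

```text
t: 7.47
position: [534.9, -51.8, 50.0]
tool_rot: [[0.333, 0.943, -0.001], [0.943, -0.333, 0.0], [0.0, -0.001, -1.0]]
ft_force: [0.1, -0.5, -3.6]
grip_width: 0.355
grasp_force: 50.6
```

```bash
cat > st.py <<'E'
from h import *
s=env.get_state(); print(s['t'],s['position'].round(2),'fixture frame',fix(s['position']).round(2),s['ft_force'].round(2),s['ft_torque'].round(3),round(s['grip_width'],3),s['grasp_force'].round(1))
E
python3 st.py
```

```text
Traceback (most recent call last):
  File "st.py", line 2, in <module>
    s=env.get_state(); print(s['t'],s['position'].round(2),'fixture frame',fix(s['position']).round(2),s['ft_force'].round(2),s['ft_torque'].round(3),round(s['grip_width'],3),s['grasp_force'].round(1))
                                                                                                                                                                               ^^^^^^^^^^^^^^^^^^^^^^
AttributeError: 'float' object has no attribute 'round'
```

>>> servo_tool --pt "0 0 -0.02" --pt "0.01 0 0" --pt "0.012 0 0" --pt "0 0 0" --pt "0 0 0.006" --pt "0 0 0.003" --pt "0 0 0" --pt "0 0 0" --yaw '[0,0,0,0,0,0,0,0]' --fingers '[0.4,0.4,0.4,0.4,0.4,0.4,0.4,0.4]'

```text
t: 8.13
position: [538.8, -43.7, 55.0]
tool_rot: [[0.333, 0.943, 0.001], [0.943, -0.333, -0.0], [0.0, 0.001, -1.0]]
ft_force: [0.8, -0.9, -0.4]
grip_width: 0.357
grasp_force: 50.8
```

```bash
sed -i "s/,s\['grasp_force'\].round(1)/,s['grasp_force']/" st.py; python3 st.py
```

```text
8.1333 [538.83 -43.69  55.04] fixture frame [-132.95   -0.55] [ 0.8  -0.91 -0.4 ] [-0.1   -0.165 -0.027] 0.357 50.80092168529518
```

>>> servo_tool --pt "0 0 0.002" --pt "0 0 0.002" --pt "0 0 0" --yaw '[0,0,0]' --fingers '[0.4,0.4,0.4]'

```text
t: 8.38
position: [538.9, -44.2, 54.0]
tool_rot: [[0.333, 0.943, 0.001], [0.943, -0.333, -0.001], [-0.001, 0.002, -1.0]]
ft_force: [-0.5, -2.9, 4.1]
grip_width: 0.354
grasp_force: 51.3
```

```bash
python3 st.py
```

```text
8.3833 [538.92 -44.22  53.96] fixture frame [-133.42   -0.82] [-0.52 -2.91  4.11] [-0.495  0.129 -0.054] 0.354 51.28773826989345
```

>>> servo_tool --pt "-0.005 0 0.003" --pt "-0.007 0 0.003" --pt "-0.007 0 0.004" --pt "-0.007 0 0.004" --pt "0 0 0" --pt "0 0 0" --yaw '[0,0,0,0,0,0]' --fingers '[0.4,0.4,0.4,0.4,0.4,0.4]'

```text
t: 8.88
position: [533.3, -52.9, 46.2]
tool_rot: [[0.333, 0.943, -0.003], [0.943, -0.333, 0.001], [0.0, -0.003, -1.0]]
ft_force: [0.5, 0.8, -3.8]
grip_width: 0.358
grasp_force: 50.6
```

```bash
python3 st.py
python3 - <<'E'
from h import *
cv2.imwrite('pics/w4.png',env.get_image('wrist')[:400,120:520])
E
```

```text
8.8833 [533.33 -52.91  46.23] fixture frame [-143.47    1.57] [ 0.54  0.77 -3.81] [-0.024  0.009 -0.025] 0.358 50.57463833887596
```

View pics/w4.png

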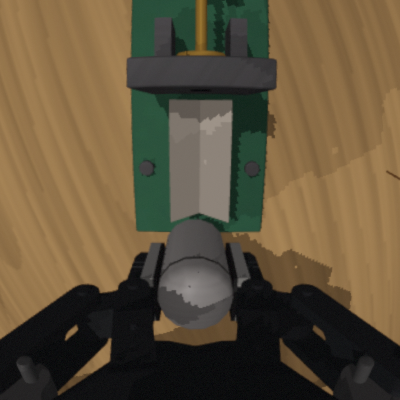

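```bash
cat >> h.py <<'E'
from scipy.optimize import minimize
def fitbob(p0=(10,34,0,21)):
    s=env.get_state(); env.get_image('wrist'); c=cal('wrist')
    d=min(env.regions_of('wrist','bob'),key=lambda d:abs(px(d['centre'])-[314,270]).sum()); M=d['mask'].astype(float)
    X=np.array([np.cos(FA),np.sin(FA),0]); Y=np.array([-np.sin(FA),np.cos(FA),0]); Z=np.array([0,0,1.])
    def pose(p):
        a=np.radians(p[0]); fl=np.sin(a)*X-np.cos(a)*Z; g=s['position']+Z*21+Y*p[2]
        return g+fl*p[1],-fl
    f=lambda p: np.abs(sil('wrist',bobpts(*pose(p)),c)-M).sum()
    b=None
    for a0 in (p0[0]-15,p0[0],p0[0]+20):
        q=minimize(f,[a0,p0[1],0],method='Nelder-Mead',options=dict(initial_simplex=[[a0,p0[1],0],[a0+8,p0[1],0],[a0,p0[1]+4,0],[a0,p0[1],2]],maxfev=80))
        if b is None or q.fun<b.fun: b=q
    o,ax=pose(b.x)
    print('fit tilt %.1f w %.1f lat %.1f'%tuple(b.x),'res',b.fun,M.sum(),'flat fix',fix(o).round(1),'z',o[2].round(1),'crown z',(o+60*ax)[2].round(1))
    return M
E
python3 st.py
python3 - <<'E'
from h import *
fitbob()
E
```

```text
8.9333 [533.79 -52.93  46.6 ] fixture frame [-143.34    1.13] [ 0.01 -0.36 -3.81] [ 0.039 -0.045  0.037] 0.355 50.574016848695464
fit tilt -0.5 w 36.5 lat -0.5 res 136.6470588235294 6561.0 flat fix [-143.6    0.7] z 31.1 crown z 91.1
```

>>> servo_tool --pt "-0.05 0 0" --pt "-0.055 0 0" --pt "0 0 0.03" --pt "0 0 0.03" --pt "0 0 0.018" --pt "0 0 0" --pt "0 0 0" --pt "0 0 0" --yaw '[0,0,0,0,0,0,0,0]' --fingers '[0.4,0.4,0.4,0.4,0.4,0.4,0.4,0.4]'

```text
t: 9.7
position: [520.7, -92.2, 16.1]
tool_rot: [[0.332, 0.943, -0.001], [0.943, -0.332, 0.0], [0.0, -0.001, -1.0]]
ft_force: [0.8, -0.1, -3.6]
grip_width: 0.357
grasp_force: 50.5
```

```bash
python3 st.py
```

```text
9.7 [520.73 -92.18  16.06] fixture frame [-184.7     0.38] [ 0.83 -0.06 -3.59] [-0.053  0.013  0.025] 0.357 50.53958402364515
```

>>> servo_tool --pt "0 0 0.003" --pt "0 0 0.002" --pt "0 0 0.002" --pt "0 0 0" --pt "0 0 0" --yaw '[0,0,0,0,0]' --fingers '[0.4,0.4,0.4,0.4,0.4]'

```text
t: 10.12
position: [520.7, -92.8, 13.6]
tool_rot: [[0.333, 0.943, 0.0], [0.943, -0.333, -0.0], [0.0, 0.0, -1.0]]
ft_force: [0.1, -0.5, -3.9]
grip_width: 0.358
grasp_force: 50.5
```

```bash
python3 st.py
```

```text
10.1167 [520.73 -92.81  13.58] fixture frame [-1.8529e+02  1.6000e-01] [ 0.11 -0.53 -3.95] [-0.059  0.005  0.015] 0.358 50.53722086828202
```

>>> servo_tool --pt "0 0 0.002" --pt "0 0 0.001" --pt "0 0 0" --pt "0 0 0" --yaw '[0,0,0,0]' --fingers '[0.4,0.4,0.4,0.4]'

```text
t: 10.45
position: [521.0, -92.9, 13.3]
tool_rot: [[0.333, 0.943, -0.0], [0.943, -0.333, 0.0], [0.0, -0.0, -1.0]]
ft_force: [-2.1, 0.9, 5.9]
grip_width: 0.356
grasp_force: 51.4
```

```bash
python3 st.py
```

```text
10.45 [520.95 -92.89  13.26] fixture frame [-1.853e+02 -8.000e-02] [-2.09  0.9   5.91] [0.179 0.505 0.01 ] 0.356 51.429862392833456
```

>>> servo_tool --pt "0 0 0" --pt "0 0 0" --pt "0 0 0" --pt "0 0 0" --pt "0 0 0" --pt "0 0 0" --yaw '[0,0,0,0,0,0]' --fingers '[0.15,0.15,0.15,0.4,0.4,0.4]' --newtons 20

```text
t: 10.95
position: [521.1, -93.0, 12.5]
tool_rot: [[0.333, 0.943, 0.001], [0.943, -0.333, -0.0], [0.0, 0.001, -1.0]]
ft_force: [0.7, 0.1, 1.4]
grip_width: 0.365
grasp_force: 20.6
```

```bash
python3 st.py
```

```text
10.95 [521.12 -93.01  12.49] fixture frame [-185.35   -0.27] [0.68 0.13 1.37] [-0.057 -0.005 -0.046] 0.365 20.62506046408089
```

>>> servo_tool --pt "0 0 -0.025" --pt "0 0 -0.05" --pt "0 0 -0.05" --pt "0.04 0 0" --pt "0.045 0 0" --pt "0.043 0 0" --pt "0 0 0" --pt "0 0 0" --pt "0 0 0.012" --pt "0 0 0" --yaw '[0,0,0,0,0,0,0,0,0,0]' --fingers '[0.4,0.4,0.4,0.4,0.4,0.4,0.4,0.4,0.4,0.4]'

```text
t: 11.78
position: [536.5, -44.9, 56.3]
tool_rot: [[0.333, 0.943, -0.002], [0.943, -0.333, 0.0], [-0.001, -0.002, -1.0]]
ft_force: [0.3, -0.6, -3.2]
grip_width: 0.367
grasp_force: 20.8
```

```bash
python3 st.py
```

```text
11.7833 [536.47 -44.91  56.3 ] fixture frame [-134.88    1.26] [ 0.33 -0.65 -3.17] [ 0.063 -0.043 -0.012] 0.367 20.77220385923283
```

>>> servo_tool --pt "0.001 0.002 0.003" --pt "0 0 0.003" --pt "0 0 0.003" --pt "0 0 0.003" --pt "0 0 0" --yaw '[0,0,0,0,0]' --fingers '[0.4,0.4,0.4,0.4,0.4]'

```text
t: 12.2
position: [538.8, -45.2, 52.9]
tool_rot: [[0.333, 0.943, -0.0], [0.943, -0.333, -0.001], [-0.001, 0.0, -1.0]]
ft_force: [-0.9, -2.5, -2.2]
grip_width: 0.366
grasp_force: 21.0
```

```bash
python3 st.py
```

```text
12.2 [538.75 -45.22  52.93] fixture frame [-134.41   -0.99] [-0.91 -2.5  -2.23] [-0.415  0.164 -0.008] 0.366 20.95473163019051
```

>>> servo_tool --pt "0 0 0.003" --pt "0 0 0.003" --pt "0 0 0" --yaw '[0,0,0]' --fingers '[0.4,0.4,0.4]'

```text
t: 12.45
position: [538.8, -45.7, 51.5]
tool_rot: [[0.332, 0.943, -0.0], [0.943, -0.332, -0.002], [-0.002, 0.0, -1.0]]
ft_force: [-5.0, -4.9, 4.2]
grip_width: 0.361
grasp_force: 21.6
```

```bash
python3 st.py;  python3 - <<'E'
from h import *
fitbob()
E
```

```text
12.45 [538.84 -45.68  51.54] fixture frame [-134.82   -1.22] [-5.   -4.95  4.16] [-0.77   0.748  0.028] 0.361 21.624770326452563
fit tilt -1.3 w 36.1 lat -0.0 res 151.25882352941176 6510.0 flat fix [-135.6   -1.2] z 36.5 crown z 96.4
```

>>> servo_tool --pt "0 0 -0.03" --pt "0 0 -0.04" --pt "-0.016 0.05 0" --pt "0 0.06 0" --pt "0 0.05 0" --pt "0 0 0" --pt "0 0 0" --pt "0 0 0" --yaw '[0,0,0,0,0,0,0,0]' --fingers '[0.4,0.4,0.4,0.4,0.4,0.4,0.4,0.4]'

```text
t: 13.22
position: [595.9, -71.1, 77.8]
tool_rot: [[0.333, 0.943, -0.002], [0.943, -0.333, 0.001], [0.001, -0.002, -1.0]]
ft_force: [-0.3, 0.3, -2.5]
grip_width: 0.363
grasp_force: 21.2
```

```bash
python3 st.py;  python3 - <<'E'
from h import *
print(env.get_state()['joints'].round(2))
E
```

```text
13.2167 [595.92 -71.07  77.79] fixture frame [-139.76  -63.5 ] [-0.29  0.31 -2.53] [0.002 0.029 0.007] 0.363 21.1741985444678
[-0.24  0.34  1.78  0.    1.03  0.1 ]
```

>>> servo_tool --pt "0 0 0" --pt "0 0 0" --pt "0 0 0" --pt "0 0 0" --pt "0 0 0" --pt "0 0 0" --pt "0 0 0" --pt "0 0 0" --pt "0 0 0" --pt "0 0 0" --yaw '[0.05,0.05,0.05,0.05,0.05,0.05,0.05,0.05,0.05,0.05]' --fingers '[0.4,0.4,0.4,0.4,0.4,0.4,0.4,0.4,0.4,0.4]'

```text
t: 14.05
position: [595.2, -70.8, 77.7]
tool_rot: [[0.984, 0.178, -0.002], [0.178, -0.984, 0.001], [-0.002, -0.001, -1.0]]
ft_force: [-0.8, 0.0, -3.8]
grip_width: 0.365
grasp_force: 21.2
```

>>> servo_tool --pt "0 0 0" --pt "0 0 0" --pt "0 0 0" --pt "0 0 0" --pt "0 0 0" --pt "0 0 0.04" --pt "0 0 0.06" --pt "0 0 0.04" --pt "0 0 0" --pt "0 0 0" --yaw '[0.05,0.05,0.05,0.05,0.05,0,0,0,0,0]' --fingers '[0.4,0.4,0.4,0.4,0.4,0.4,0.4,0.4,0.4,0.4]'

```text
t: 14.88
position: [594.3, -70.8, 20.8]
tool_rot: [[0.943, -0.333, -0.005], [-0.333, -0.943, 0.001], [-0.005, 0.0, -1.0]]
ft_force: [0.2, 0.0, -2.7]
grip_width: 0.364
grasp_force: 21.2
```

```bash
python3 st.py;  python3 - <<'E'
from h import *
s=env.get_state(); print(s['joints'].round(2),s['tool_rot'].round(3).tolist())
E
```

```text
14.8833 [594.32 -70.75  20.75] fixture frame [-140.    -61.89] [ 0.17  0.04 -2.68] [-0.009  0.016 -0.019] 0.364 21.23677734285593
[-0.24  0.42  1.79  0.    0.93  1.67] [[0.943, -0.333, -0.005], [-0.333, -0.943, 0.001], [-0.005, 0.0, -1.0]]
```

>>> servo_tool --pt "0 0 0.012" --pt "0 0 0" --pt "-0.01 0 0" --pt "-0.01 0 0" --pt "-0.01 0 -0.003" --pt "-0.01 0 -0.003" --pt "0 0 0" --pt "0 0 0" --yaw '[0,0,0,0,0,0,0,0]' --fingers '[0.4,0.4,0.4,0.4,0.4,0.4,0.4,0.4]'

```text
t: 15.55
position: [582.7, -66.5, 20.9]
tool_rot: [[0.943, -0.333, 0.002], [-0.333, -0.943, -0.0], [0.002, -0.0, -1.0]]
ft_force: [1.7, -0.5, -2.5]
grip_width: 0.364
grasp_force: 20.3
```

```bash
python3 st.py
```

```text
15.55 [582.67 -66.53  20.9 ] fixture frame [-139.89  -49.49] [ 1.72 -0.5  -2.46] [-0.024 -0.382 -0.008] 0.364 20.297987919711886
```

>>> servo_tool --pt "0 0 0.006" --pt "0 0 0.004" --pt "0 0 0" --yaw '[0,0,0]' --fingers '[0.4,0.4,0.4]'

```text
t: 15.8
position: [582.9, -66.9, 16.2]
tool_rot: [[0.943, -0.333, 0.002], [-0.333, -0.943, -0.001], [0.002, -0.0, -1.0]]
ft_force: [4.3, -1.7, -1.7]
grip_width: 0.364
grasp_force: 20.3
```

```bash
sed -i "s/X=np.array(\[np.cos(FA),np.sin(FA),0\]); Y=.*; Z=/X=s['tool_rot'][:,0]; Y=-s['tool_rot'][:,1]; Z=/" h.py; python3 st.py;  python3 - <<'E'
from h import *
fitbob()
E
```

```text
15.8 [582.93 -66.91  16.19] fixture frame [-140.16  -49.86] [ 4.3  -1.73 -1.75] [-0.214 -0.613  0.055] 0.364 20.274597959978564
fit tilt 6.8 w 37.2 lat 0.0 res 140.6627450980392 7082.0 flat fix [-140.2  -54.3] z 0.3 crown z 59.8
```

>>> servo_tool --pt "-0.008 0 -0.002" --pt "-0.01 0 -0.002" --pt "-0.01 0 -0.002" --pt "-0.01 0 -0.001" --pt "-0.01 0 0" --pt "0 0 0" --pt "0 0 0" --yaw '[0,0,0,0,0,0,0]' --fingers '[0.4,0.4,0.4,0.4,0.4,0.4,0.4]'

```text
t: 16.48
position: [562.5, -59.7, 18.6]
tool_rot: [[0.943, -0.333, -0.002], [-0.333, -0.943, 0.0], [-0.002, 0.0, -1.0]]
ft_force: [1.6, -0.5, -0.7]
grip_width: 0.367
grasp_force: 20.2
```

```bash
python3 st.py;  python3 - <<'E'
from h import *
fitbob((35,34))
cv2.imwrite('pics/w5.png',env.get_image('wrist')[:400,120:520])
E
```

```text
16.4833 [562.51 -59.71  18.58] fixture frame [-140.17  -28.21] [ 1.56 -0.46 -0.7 ] [-0.026 -0.261  0.029] 0.367 20.172873911942588
fit tilt 47.2 w 40.0 lat -0.2 res 354.33333333333337 9082.0 flat fix [-140.4  -57.6] z 12.3 crown z 53.2
```

View pics/w5.png

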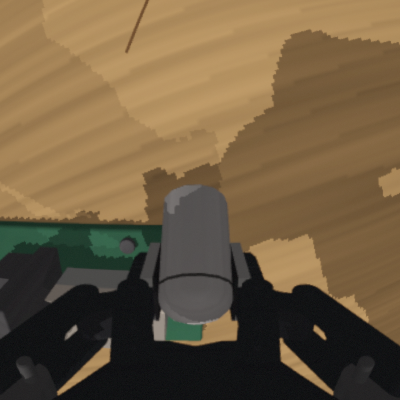

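>>> servo_tool --pt "0 0 -0.02" --pt "0 0 -0.05" --pt "0 0 -0.08" --pt "0 0 0" --pt "0 0 0" --pt "0 0 0" --pt "0 0 0" --pt "0 0 0" --pt "0 0 0" --pt "0 0 0" --yaw '[0,0,0,-0.03,-0.05,-0.05,-0.05,-0.05,-0.05,-0.05]' --fingers '[0.4,0.4,0.4,0.4,0.4,0.4,0.4,0.4,0.4,0.4]'

```text
t: 17.47
position: [561.8, -59.6, 77.9]
tool_rot: [[0.937, 0.35, -0.004], [0.35, -0.937, 0.001], [-0.004, -0.002, -1.0]]
ft_force: [-0.9, -0.4, -3.7]
grip_width: 0.365
grasp_force: 21.7
```

>>> servo_tool --pt "0 0 0" --pt "0 0 0" --pt "0 0 0" --pt "0 0 0" --pt "0 0 0" --pt "0 0 0" --pt "0 0 0" --pt "0 0 0" --pt "0 0 0" --pt "0 0 0" --yaw '[-0.05,-0.05,-0.05,-0.05,-0.05,-0.05,-0.05,-0.04,-0.03,0]' --fingers '[0.4,0.4,0.4,0.4,0.4,0.4,0.4,0.4,0.4,0.4]'

```text
t: 18.3
position: [562.0, -59.7, 77.9]
tool_rot: [[0.332, 0.943, -0.004], [0.943, -0.332, 0.001], [-0.001, -0.004, -1.0]]
ft_force: [0.6, -0.0, -3.0]
grip_width: 0.363
grasp_force: 21.7
```

>>> servo_tool --pt "0.03 -0.035 0" --pt "0.0325 -0.035 0" --pt "0 0 0" --pt "0 0 0" --pt "0 0 0" --pt "0 0 0" --pt "0 0 0" --pt "0 0 0" --yaw '[0,0,0,0,0,0,0,0]' --fingers '[0.4,0.4,0.4,0.4,0.4,0.4,0.4,0.4]'

```text
t: 18.97
position: [545.9, -27.7, 78.8]
tool_rot: [[0.334, 0.943, 0.0], [0.943, -0.334, -0.0], [-0.0, 0.0, -1.0]]
ft_force: [-0.1, -0.1, -3.4]
grip_width: 0.364
grasp_force: 21.7
```

```bash
python3 st.py;  python3 - <<'E'
from h import *
print(env.get_state()['tool_rot'].round(4).tolist())
fitbob((45,38))
c=cal('wrist')
for i,d in enumerate(env.regions_of('wrist','cradle')):
    m=d['mask']; print(d['conf'])
    for r in range(40,200,8):
        x=np.where(m[r])[0]
        if len(x): print(r,x.min(),x.max(),(x.min()+x.max())/2)
def P(x,y,z): return [FX[0]+x*np.cos(FA)-y*np.sin(FA),FX[1]+x*np.sin(FA)+y*np.cos(FA),z]
for x in (-66,-80): print([proj('wrist',P(x,y,44),c).round(1) for y in (14.5,-14.5)])
cv2.imwrite('pics/w6.png',env.get_image('wrist')[:400,120:520])
E
```

```text
18.9667 [545.92 -27.7   78.81] fixture frame [-115.51   -1.92] [-0.11 -0.08 -3.43] [-0.008  0.004 -0.013] 0.364 21.701590667653363
[[0.3336, 0.9427, 0.0002], [0.9427, -0.3336, -0.0002], [-0.0001, 0.0002, -1.0]]
fit tilt 44.1 w 40.2 lat -0.1 res 306.01176470588234 8916.0 flat fix [-87.6  -2.1] z 71.0 crown z 114.1
0.63
152 289 338 313.5
160 288 337 312.5
168 289 338 313.5
176 289 338 313.5
184 288 337 312.5
[array([286.6, 152.7]), array([336.9, 152.6])]
[array([287.1, 176.3]), array([336.6, 176.2])]
```

View pics/w6.png

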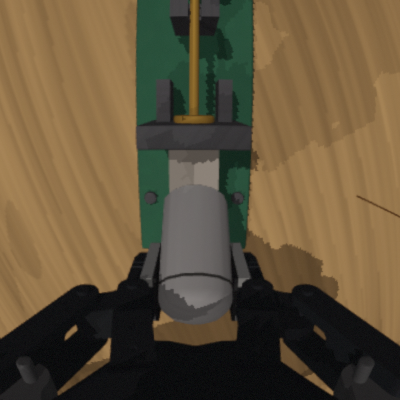

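>>> servo_tool --pt "0 -0.003 0.02" --pt "0 0 0.03" --pt "0 0 0.015" --pt "0 0 0" --pt "0 0 0" --pt "0 0 0" --yaw '[0,0,0,0,0,0]' --fingers '[0.4,0.4,0.4,0.4,0.4,0.4]'

```text
t: 19.67
position: [544.5, -26.8, 52.5]
tool_rot: [[0.333, 0.943, -0.0], [0.943, -0.333, 0.0], [0.0, -0.0, -1.0]]
ft_force: [1.3, 0.1, -2.3]
grip_width: 0.36
grasp_force: 21.9
```

```bash
python3 st.py
```

```text
19.6667 [544.55 -26.77  52.48] fixture frame [-115.1    -0.31] [ 1.25  0.1  -2.3 ] [-0.08  -0.213 -0.022] 0.36 21.93450810980721
```

>>> servo_tool --pt "0 0.001 0.003" --pt "0 0 0.003" --pt "0 0 0.003" --pt "0 0 0.003" --pt "0 0 0" --yaw '[0,0,0,0,0]' --fingers '[0.4,0.4,0.4,0.4,0.4]'

```text
t: 20.08
position: [545.1, -27.8, 50.2]
tool_rot: [[0.332, 0.943, -0.001], [0.943, -0.332, -0.002], [-0.002, -0.0, -1.0]]
ft_force: [-4.5, -1.9, 11.6]
grip_width: 0.366
grasp_force: 23.3
```

```bash
python3 st.py
```

```text
20.0833 [545.06 -27.78  50.16] fixture frame [-115.87   -1.13] [-4.52 -1.93 11.57] [-0.175  0.82   0.093] 0.366 23.281492995884037
```

>>> servo_tool --pt "0 0 -0.014" --pt "0.012 0 0" --pt "0.012 0 0" --pt "0 0 0" --pt "0 0 0.004" --pt "0 0 0.004" --pt "0 0 0.003" --pt "0 0 0" --yaw '[0,0,0,0,0,0,0,0]' --fingers '[0.4,0.4,0.4,0.4,0.4,0.4,0.4,0.4]'

```text
t: 20.75
position: [548.6, -18.1, 50.2]
tool_rot: [[0.333, 0.943, 0.0], [0.943, -0.333, -0.0], [-0.0, 0.0, -1.0]]
ft_force: [-1.8, -0.3, 5.9]
grip_width: 0.365
grasp_force: 22.8
```

```bash
python3 st.py;  python3 - <<'E'
from h import *
fitbob((45,38))
E
```

```text
20.75 [548.55 -18.08  50.23] fixture frame [-105.57   -1.2 ] [-1.77 -0.31  5.86] [0.122 0.433 0.03 ] 0.365 22.764078183281526
fit tilt 52.2 w 39.6 lat -0.1 res 363.6549019607843 9238.0 flat fix [-74.3  -1.3] z 47.0 crown z 83.8
```

>>> servo_tool --pt "-0.007 0 0.005" --pt "-0.008 0 0.005" --pt "-0.007 0 0.006" --pt "-0.007 0 0.006" --pt "0 0 0" --pt "0 0 0" --yaw '[0,0,0,0,0,0]' --fingers '[0.4,0.4,0.4,0.4,0.4,0.4]'

```text
t: 21.35
position: [544.3, -29.3, 40.1]
tool_rot: [[0.333, 0.943, 0.0], [0.943, -0.333, -0.0], [-0.0, 0.0, -1.0]]
ft_force: [-0.3, -0.6, 1.6]
grip_width: 0.364
grasp_force: 22.1
```

```bash
python3 st.py;  python3 - <<'E'
from h import *
fitbob((60,38))
E
```

```text
21.35 [544.33 -29.27  40.14] fixture frame [-117.53   -0.94] [-0.28 -0.58  1.58] [-0.06  -0.044 -0.021] 0.364 22.097789790905153
fit tilt 84.8 w 41.8 lat -0.2 res 957.0078431372549 10112.0 flat fix [-75.9  -1.2] z 57.3 crown z 62.8
```

>>> servo_tool --pt "-0.004 0 0.005" --pt "-0.003 0 0.006" --pt "-0.002 0 0.006" --pt "0 0 0.003" --pt "0 0 0" --pt "0 0 0" --yaw '[0,0,0,0,0,0]' --fingers '[0.4,0.4,0.4,0.4,0.4,0.4]'

```text
t: 21.95
position: [543.0, -32.4, 32.1]
tool_rot: [[0.333, 0.943, 0.0], [0.943, -0.333, -0.0], [-0.0, 0.0, -1.0]]
ft_force: [0.5, -2.5, 2.3]
grip_width: 0.367
grasp_force: 22.2
```

```bash
python3 st.py;  python3 - <<'E'
from h import *
fitbob((80,38))
E
```

```text
21.95 [543.04 -32.4   32.11] fixture frame [-120.9    -0.76] [ 0.47 -2.48  2.34] [-0.27  -0.002 -0.06 ] 0.367 22.21747857137302
fit tilt 87.6 w 39.9 lat -0.0 res 734.286274509804 10182.0 flat fix [-81.   -0.8] z 51.5 crown z 53.9
```

>>> servo_tool --pt "0 0 0" --pt "0 0 0" --pt "0 0 0" --pt "0 0 0" --pt "0 0 0" --pt "0 0 0" --yaw '[0,0,0,0,0,0]' --fingers '[0.22,0.2,0.18,0.18,0.18,0.18]'

```text
t: 22.55
position: [542.8, -32.0, 32.2]
tool_rot: [[0.333, 0.943, -0.0], [0.943, -0.333, 0.0], [0.0, -0.0, -1.0]]
ft_force: [0.6, 0.7, 0.3]
grip_width: 0.412
grasp_force: 0.0
```

```bash
python3 st.py;  python3 - <<'E'
from h import *
M=fitbob((88,38))
im=env.get_image('wrist'); im[cv2.Canny((M*255).astype(np.uint8),50,100)>0]=(0,255,0)
cv2.imwrite('pics/w7.png',cv2.resize(im[40:400,170:470],None,fx=1.6,fy=1.6))
E
```

```text
22.55 [542.84 -32.    32.18] fixture frame [-120.59   -0.45] [0.61 0.72 0.27] [-0.009 -0.018  0.041] 0.412 0.0
fit tilt 88.9 w 41.1 lat -0.6 res 325.96078431372547 9408.0 flat fix [-79.5  -1.1] z 52.4 crown z 53.5
```

View pics/w7.png

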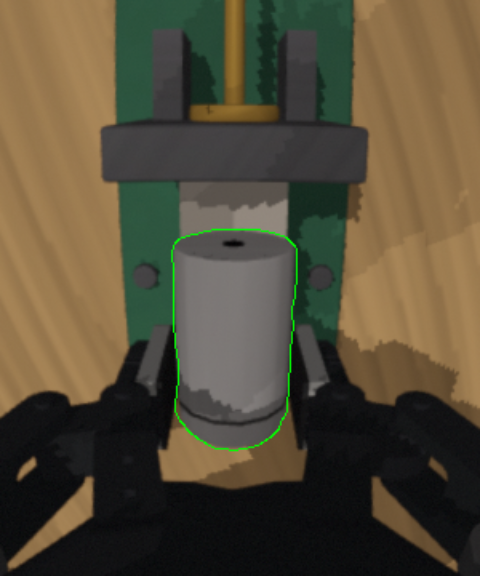

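>>> servo_tool --pt "0 0.0015 0" --pt "0 0 0" --pt "0 0 0" --pt "0 0 0" --pt "0 0 0" --pt "0 0 0" --yaw '[0,0,0,0,0,0]' --fingers '[0.18,0.18,0.4,0.4,0.4,0.4]' --newtons 40

```text
t: 23.2
position: [543.0, -32.3, 32.4]
tool_rot: [[0.333, 0.943, -0.001], [0.943, -0.333, 0.0], [-0.0, -0.001, -1.0]]
ft_force: [-4.1, 0.6, 4.5]
grip_width: 0.359
grasp_force: 39.5
```

```bash
python3 st.py
```

```text
23.2 [543.02 -32.27  32.38] fixture frame [-120.78   -0.71] [-4.09  0.61  4.52] [ 0.191  0.562 -0.116] 0.359 39.52701888541924
```

>>> servo_tool --pt "0 -0.0012 -0.0015" --pt "0.004 0 0" --pt "0.006 0 0" --pt "0.006 0 0" --pt "0.006 0 0" --pt "0.006 0 0" --pt "0.006 0 0" --pt "0 0 0" --pt "0 0 0" --yaw '[0,0,0,0,0,0,0,0,0]' --fingers '[0.4,0.4,0.4,0.4,0.4,0.4,0.4,0.4,0.4]'

```text
t: 23.95
position: [547.8, -19.0, 32.7]
tool_rot: [[0.332, 0.943, 0.0], [0.943, -0.333, 0.0], [0.0, 0.0, -1.0]]
ft_force: [0.1, 0.5, -3.4]
grip_width: 0.359
grasp_force: 39.7
```

```bash
cat >> st.py <<'E'
F=s['ft_force']; print('Ffix x %.2f y %.2f z %.2f'%(F[0]*np.cos(FA)+F[1]*np.sin(FA),-F[0]*np.sin(FA)+F[1]*np.cos(FA),F[2]))
E
python3 st.py
python3 - <<'E'
from h import *
fitbob((88,40))
E
```

```text
23.95 [547.76 -19.02  32.7 ] fixture frame [-106.72   -0.76] [ 0.11  0.52 -3.42] [-0.046 -0.065  0.003] 0.359 39.728555075707845
Ffix x 0.53 y 0.07 z -3.42
fit tilt 73.9 w 39.7 lat -0.5 res 739.2 8472.0 flat fix [-68.6  -1.2] z 42.7 crown z 59.3
```

>>> servo_tool --pt "0 0 0.0013" --pt "0.005 0 0" --pt "0.005 0 0" --pt "0.005 0 0" --pt "0 0 0" --pt "0 0 0" --yaw '[0,0,0,0,0,0]' --fingers '[0.4,0.4,0.4,0.4,0.4,0.4]'

```text
t: 24.55
position: [549.6, -14.1, 32.5]
tool_rot: [[0.333, 0.943, -0.0], [0.943, -0.333, -0.001], [-0.001, -0.0, -1.0]]
ft_force: [-1.6, -2.2, 1.0]
grip_width: 0.362
grasp_force: 40.1
```

```bash
python3 st.py
```

```text
24.55 [549.59 -14.08  32.54] fixture frame [-101.45   -0.84] [-1.55 -2.24  0.98] [-0.444  0.205 -0.17 ] 0.362 40.07306700601475
Ffix x -2.63 y 0.72 z 0.98
```

>>> servo_tool --pt "0.003 0 0" --pt "0.002 0 0" --pt "0 0 0" --pt "0 0 0" --yaw '[0,0,0,0]' --fingers '[0.4,0.4,0.4,0.4]'

```text
t: 24.88
position: [549.6, -14.1, 32.5]
tool_rot: [[0.332, 0.943, -0.002], [0.943, -0.332, -0.004], [-0.004, -0.001, -1.0]]
ft_force: [-4.1, -8.9, 1.1]
grip_width: 0.355
grasp_force: 40.2
```

```bash
python3 st.py
```

```text
24.8833 [549.55 -14.05  32.52] fixture frame [-101.43   -0.8 ] [-4.12 -8.88  1.1 ] [-1.278  0.55  -0.133] 0.355 40.212083053570495
Ffix x -9.75 y 0.93 z 1.10
```

```bash
cat > sq.py <<'E'
from h import *
s=env.get_state(); im=env.get_image('wrist'); c=cal('wrist')
d=min(env.regions_of('wrist','bob'),key=lambda d:abs(px(d['centre'])-[314,270]).sum()); M=d['mask'].astype(float)
def P(x,y,z): return np.array([FX[0]+x*np.cos(FA)-y*np.sin(FA),FX[1]+x*np.sin(FA)+y*np.cos(FA),z])
occ=sil('wrist',[P(x,y,z) for x in(-60,-46) for y in(-30,30) for z in(10,76)],c)
# fingers occlude: ignore pixels where mask missing beside pads -> only use central columns for crown/flat edge
W=(occ<.05)
print('conf',d['conf'],'mask',M.sum(),'visible',(M*W).sum())
for y0 in (-.8,):
  for flat in (-63,-60,-58):
    for t in (80,84,87,90,93):
        a=np.radians(t); fl=np.array([np.sin(a)*np.cos(FA),np.sin(a)*np.sin(FA),-np.cos(a)])
        # axis through flat centre, height set so that bob rests: grip height fixed
        g=P(flat-41*np.sin(a),y0,52.6)
        S=sil('wrist',bobpts(g+fl*41,-fl),c); print(flat,t,int((np.abs(S-M)*W).sum()),end=' | ')
    print()
x=np.where(M[:,310:320].any(1)&True)[0]; print('rows',x.min(),x.max())
E
python3 sq.py
```

```text
conf 0.89 mask 7473.0 visible 7227.0
-63 80 592 | -63 84 601 | -63 87 595 | -63 90 609 | -63 93 570 | 
-60 80 269 | -60 84 280 | -60 87 283 | -60 90 283 | -60 93 268 | 
-58 80 340 | -58 84 283 | -58 87 257 | -58 90 267 | -58 93 272 | 
rows 209 319
```

>>> servo_tool --pt "-0.003 0 0" --pt "-0.002 0 0" --pt "0 0 0" --pt "0 0 0" --pt "0 0 0" --pt "0 0 0" --pt "0 0 0" --pt "0 0 0" --pt "0 0 0" --pt "0 0 0" --yaw '[0,0,0,0,0,0,0,0,0,0]' --fingers '[0.4,0.4,0.2,0.18,0.18,0.18,0.4,0.4,0.4,0.4]' --newtons 40

```text
t: 25.82
position: [549.8, -13.3, 32.7]
tool_rot: [[0.333, 0.943, 0.0], [0.943, -0.333, 0.001], [0.001, -0.0, -1.0]]
ft_force: [-0.4, 2.0, 3.8]
grip_width: 0.359
grasp_force: 39.8
```

```bash
python3 st.py; python3 sq.py|tail -4
```

```text
25.8167 [549.77 -13.3   32.68] fixture frame [-100.65   -0.75] [-0.35  2.02  3.79] [ 0.311  0.188 -0.032] 0.359 39.77745467867862
Ffix x 1.78 y 1.00 z 3.79
-63 80 610 | -63 84 647 | -63 87 651 | -63 90 672 | -63 93 669 | 
-60 80 290 | -60 84 327 | -60 87 335 | -60 90 352 | -60 93 362 | 
-58 80 307 | -58 84 264 | -58 87 249 | -58 90 268 | -58 93 288 | 
rows 210 320
```

>>> servo_tool --pt "0.002 0 -0.0004" --pt "0.002 0 0" --pt "0.002 0 0" --pt "0 0 0" --pt "0 0 0" --yaw '[0,0,0,0,0]' --fingers '[0.4,0.4,0.4,0.4,0.4]'

```text
t: 26.33
position: [549.8, -13.2, 32.7]
tool_rot: [[0.332, 0.943, -0.002], [0.943, -0.332, -0.003], [-0.003, -0.001, -1.0]]
ft_force: [-3.5, -5.0, 6.2]
grip_width: 0.358
grasp_force: 40.0
```

```bash
python3 st.py
```

```text
26.3333 [549.83 -13.18  32.68] fixture frame [-100.52   -0.77] [-3.45 -5.02  6.22] [-0.692  0.586 -0.077] 0.358 40.017827273327384
Ffix x -5.88 y 1.58 z 6.22
```

>>> servo_tool --pt "0.0015 0 -0.0004" --pt "0.0015 0 -0.0004" --pt "0 0 0" --pt "0 0 0" --pt "0 0 0" --yaw '[0,0,0,0,0]' --fingers '[0.4,0.4,0.4,0.4,0.4]'

```text
t: 26.75
position: [549.8, -13.2, 32.7]
tool_rot: [[0.332, 0.943, -0.002], [0.943, -0.332, -0.005], [-0.005, -0.001, -1.0]]
ft_force: [-3.4, -7.7, 4.9]
grip_width: 0.358
grasp_force: 39.9
```

```bash
python3 st.py
```

```text
26.75 [549.84 -13.16  32.71] fixture frame [-100.5    -0.77] [-3.44 -7.73  4.89] [-1.195  0.657 -0.08 ] 0.358 39.91160063748225
Ffix x -8.43 y 0.68 z 4.89
```

>>> servo_tool --pt "0.002 0 -0.0004" --pt "0 0 0" --pt "0 0 0" --pt "0 0 0" --pt "0 0 0" --pt "0 0 0" --pt "0 0 0" --pt "0 0 0" --pt "0 0 0" --pt "0 0 0" --yaw '[0,0,0,0,0,0,0,0,0,0]' --fingers '[0.4,0.4,0.4,0.4,0.4,0.4,0.4,0.4,0.4,0.4]'

```text
t: 27.58
position: [549.8, -13.1, 32.7]
tool_rot: [[0.332, 0.943, -0.003], [0.943, -0.332, -0.006], [-0.007, -0.001, -1.0]]
ft_force: [-4.3, -10.0, 4.6]
grip_width: 0.354
grasp_force: 39.9
```

```bash
python3 st.py; python3 sq.py | tail -4
```

```text
27.5833 [549.82 -13.15  32.68] fixture frame [-100.49   -0.75] [ -4.27 -10.03   4.56] [-1.546  0.664 -0.079] 0.354 39.870720502427446
Ffix x -10.88 y 0.69 z 4.56
-63 80 555 | -63 84 598 | -63 87 600 | -63 90 616 | -63 93 614 | 
-60 80 247 | -60 84 283 | -60 87 287 | -60 90 291 | -60 93 283 | 
-58 80 307 | -58 84 259 | -58 87 251 | -58 90 252 | -58 93 289 | 
rows 211 320
```

Pressing at about 10.9 N; hold for over three seconds.

>>> servo_tool --pt "0 0 0" --pt "0 0 0" --pt "0 0 0" --pt "0 0 0" --pt "0 0 0" --pt "0 0 0" --pt "0 0 0" --pt "0 0 0" --pt "0 0 0" --pt "0 0 0" --yaw '[0,0,0,0,0,0,0,0,0,0]' --fingers '[0.4,0.4,0.4,0.4,0.4,0.4,0.4,0.4,0.4,0.4]'

```text
t: 28.52
position: [549.9, -13.2, 32.7]
tool_rot: [[0.332, 0.943, -0.003], [0.943, -0.332, -0.006], [-0.007, -0.001, -1.0]]
ft_force: [-5.7, -10.8, 3.5]
grip_width: 0.359
grasp_force: 39.9
```

>>> servo_tool --pt "0 0 0" --pt "0 0 0" --pt "0 0 0" --pt "0 0 0" --pt "0 0 0" --pt "0 0 0" --pt "0 0 0" --pt "0 0 0" --pt "0 0 0" --pt "0 0 0" --yaw '[0,0,0,0,0,0,0,0,0,0]' --fingers '[0.4,0.4,0.4,0.4,0.4,0.4,0.4,0.4,0.4,0.4]'

```text
t: 29.35
position: [549.8, -13.2, 32.7]
tool_rot: [[0.332, 0.943, -0.003], [0.943, -0.332, -0.006], [-0.007, -0.001, -1.0]]
ft_force: [-5.1, -9.6, 2.9]
grip_width: 0.359
grasp_force: 39.9
```

>>> servo_tool --pt "0 0 0" --pt "0 0 0" --pt "0 0 0" --pt "0 0 0" --pt "0 0 0" --pt "0 0 0" --pt "0 0 0" --pt "0 0 0" --pt "0 0 0" --pt "0 0 0" --yaw '[0,0,0,0,0,0,0,0,0,0]' --fingers '[0.4,0.4,0.4,0.4,0.4,0.4,0.4,0.4,0.4,0.4]'

```text
t: 30.18
position: [549.8, -13.1, 32.7]
tool_rot: [[0.332, 0.943, -0.003], [0.943, -0.332, -0.006], [-0.007, -0.001, -1.0]]
ft_force: [-4.3, -10.9, 4.6]
grip_width: 0.358
grasp_force: 39.9
```

>>> servo_tool --pt "0 0 0" --pt "0 0 0" --pt "0 0 0" --pt "0 0 0" --pt "0 0 0" --pt "0 0 0" --pt "0 0 0" --pt "0 0 0" --pt "0 0 0" --pt "0 0 0" --yaw '[0,0,0,0,0,0,0,0,0,0]' --fingers '[0.4,0.4,0.4,0.4,0.4,0.4,0.4,0.4,0.4,0.4]'

```text
t: 31.02
position: [549.8, -13.2, 32.7]
tool_rot: [[0.332, 0.943, -0.003], [0.943, -0.332, -0.006], [-0.007, -0.001, -1.0]]
ft_force: [-3.9, -11.3, 4.8]
grip_width: 0.356
grasp_force: 39.9
```

```bash
python3 st.py
```

```text
31.0167 [549.84 -13.17  32.7 ] fixture frame [-100.5    -0.78] [ -3.93 -11.32   4.84] [-1.469  0.685 -0.073] 0.356 39.87099539608579
Ffix x -11.98 y -0.06 z 4.84
```

```bash
python3 -c "
from rig import env
print(env.close_job())"
```

```text
the job is handed in; nothing more can be done
None
```

The bob is lying in the V-block with its bored end against the stop, and the arm was still gripping and pressing at about 11 N (held for over 3 s) when I handed the job in at about 31 s; I set the bob upright on the bench once to re-grip it and tilted it against the fixture's base plate edge, and the camera could not confirm the flat end's squareness to better than a few degrees.

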